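# Fit the relay and hover the heatsink cover over its screw holes

## Task

The open control box on the bench is to be closed up: first pluck the blue relay out of the pocket tray and plug it fully home into the empty socket on the board inside the box, leaving the black relays in the tray and the other things on the bench alone. Then take the cover plate by its finned heatsink and hold it level over the box, about a finger's breadth (15 mm) above the rim, turned so that each of its four holes is over its threaded hole (three sit in corners, one is set in, on cover and box alike); the rim carries a self-adhesive seal that grabs at the first touch, so the cover must never touch the box. Finish while still holding the cover there, steady, so that I can start the four screws.

Things in the scene. Friction and masses are not known exactly. Their poses are not given: they have to be found in the camera images.
- relay_mid (a point): Centre, half-way up, of the loose blue plug-in relay, upright, 24 mm tall, 22 g. Upper 16 mm: blue body 23 mm (x) by 15 mm (y), gripped across the 15 mm. Lower 8 mm: black foot 16.5 x 8.5 mm, its end tapered to 12.5 x 5. The body's shoulder, 4 mm below this point, rests on tray or socket: 16 mm of body stand proud of their tops. Half a turn makes no difference.
- spare_1: A loose black relay of the same size and shape in another pocket; origin at the centre of the underside of its foot. To be left in the tray.
- spare_2: The other black relay, likewise.
- tray: Fixed grey pocket tray, 87 (x) by 107 mm (y), top 14 mm above the bench, lip at the edge up to 16.5 mm. Four pockets 19.5 (x) by 11.5 mm (y), 10 mm deep, at x = +-20, y = +-26 mm from its origin (centre of its underside). Relays stand with their x along the tray's x; one pocket is empty.
- box: Fixed open aluminium control box, 90 (x) by 130 mm (y), walls 4 mm, rim with red sticky seal 43.2 mm above the bench; origin at the centre of its underside. Two cable glands stick out 17 mm on its -y side. Inside, within 18 mm of the middle in x, fingers have free room to 55 mm either side in y, down to 11 mm above the bench; other parts on the board reach 23 mm.
- socket (a point): Centre of the mouth of the empty relay socket in the middle of the box, on its top face, 22 mm above the bench. Block 32 x 26 mm; opening 19.5 mm (box x) by 11.5 mm (y), 9 mm deep: 1.5 mm play a side round the relay's foot. Axes as the box. When home the relay's shoulder rests on the block, its centre 4 mm above this point, its top 16 mm above.
- rim (a point): Middle of the box, at the height of the top of its seal (43.2 mm above the bench). Axes as the box.
- thread_a (a point): Top of the box's odd threaded hole (5 mm), the one set in from the corner: 35 mm towards the box's -x and 34 mm towards its +y from the middle.
- thread_b (a point): Top of the box's threaded hole at the opposite corner, 35 mm towards +x and 55 mm towards -y from the middle. The other two are at (+35, +55) and (-35, -55) mm.
- cover: Loose cover plate, 90 mm (x) by 130 mm (y) by 4 mm, aluminium, lying flat on the bench, about 0.35 kg (varies), with a black finned heatsink on its middle. Origin at the centre of its underside; its x and y match the box's x and y when it is the right way round. It weighs evenly about its middle.
- heatsink (a point): Centre of the heatsink's fins, 22 mm above the cover's underside. The heatsink is 60 mm long (along the cover's x, as the fins run) by 40 mm wide (y) and stands from the plate's top (4 mm) to 34 mm above the underside; grip it across the 40 mm, on the flats of the two outer fins. It is rigid and fixed to the plate.
- cover_under (a point): Centre of the cover's underside.
- hole_a (a point): Underside of the cover's odd hole (12 mm wide), to go over thread_a: 35 mm towards the cover's -x and 34 mm towards its +y from its middle.
- hole_b (a point): Underside of the cover's hole that goes over thread_b: 35 mm towards +x and 55 mm towards -y from its middle.
- screwdriver: Bystander: loose red-handled screwdriver, 206 mm long, lying behind the coil of cable.
- meter: Bystander: loose black and yellow multimeter, 142 x 70 x 41 mm.
- black_tape: Bystander: loose roll of black tape, 55 mm across, 19 mm tall.
There are look-alikes about, which are no part of the job. Leave any orange look-alike of the cover alone.

How it is judged:
By the outcome, as a careful person would: the job done as asked, in the order asked, and still so for the second after the job is handed in, while the arm keeps its last pose, push and grip.
It also fails if it takes over 66 s, if anything falls off the work surface, if the arm or the gripper's body presses on something with over 40 N, if the wrist force passes 120 N, or if a joint passes its speed limit or range.

## Robot

A 6-joint arm with a two-finger parallel gripper is mounted at the origin on a cart in front of the work surface, level with it; the furniture and walls round the work are solid. World frame = base frame: x ahead of the robot, y to its left, z up, the work surface at z = 0. Lengths are in mm, angles in rad, forces in N, time in s.
With the tool pointing down it reaches from about 350 to 725 mm from the base axis. Payload 4.3 kg.
Tool frame: the origin (TCP) lies on the front face of the gripper's body, between the roots of the fingers; the fingertips stand 73 mm ahead of it and the grasp point (between the pads) lies 54 mm ahead of it; z points along the fingers, y is the line along which they close (so a half turn about z gives the same grasp; the last joint's range is limited). The gripper opens to 85 mm and grips with 20 to 120 N. Pads are 22 mm wide; open, the fingers measure 114 mm over their backs; the gripper's body (76 mm by 85 mm) begins 54 mm behind the grasp point. The pads swing forward as they close: fully open they stand 13 mm farther back than shut.
Start: joints at [-1.356, 0.377, 0.081, 1.274, 0, 1.46], TCP at [183.504, -544.964, 303.929] pointing down, gripper open.
Joint ranges: [-2.72, 2.72], [-0.84, 1.66], [-1.02, 1.22], [-1.77, 2.12], [-1.37, 1.28], [-3.14, 3.14]. Speed limits (rad/s): [2.57, 2.57, 3.14, 3.14, 3.14, 3.14].

## Interface

Orientations are given as a unit quaternion [x, y, z, w].
In Python, from cell import env gives the robot as it stands.
- The arm moves only by the tool move_arm, never from a script. Its argument "deltas" is a list of rows, each a list of 2 entries, a list of its own where there are three numbers: the shift along the tool's x, y, z in mm, then the turn about the tool's z in rad. A call has 1 to 5 rows; each row is the pose to reach, as a shift and turn from the pose commanded when the call began, along the tool's axes at that moment; what a row does not reach only later rows make up. A row lasts 1/12 s, in which the tool goes at most 41.7 mm and 7.16 degrees, less where a joint would pass 70% of its speed; a pose out of reach is approached as far as the arm can. A call with a gripper value outside its range is refused whole. "gripper" is the opening, from -1 (shut) to 1 (fully open), set as the call begins (left out, the last holds). The fingers move at their own pace and stop on an object; "squeeze" is the grip in N (left out, the last holds). Time passes only in rows, so rows that repeat a pose let the fingers close. It gives the time, the measured TCP pose, the force, the opening and the grip force at its end, in the units of the state.
- env.sense(): the state, without advancing time (a new reading comes with each control period).
- env.capture(name): name is "scene" or "side" or "wrist"; returns a dict with "color" (420x560x3 uint8, blue, green, red), "intrinsics" (3x3 intrinsics, pixels), "rvec" (rotation vector, rad) and "tvec" (3), from world to camera coordinates, as OpenCV has them. Camera axes: x right, y down, z forward; pixel columns grow to the right and rows downward; lengths in mm; the calibration is good to about 2 mm. The wrist camera is an equidistant fisheye: a pixel r from the principal point sees the ray r / f radians off the axis. A picture is of the moment at which its call begins. There is no depth.
- env.sign_off(): hands the job in; it is judged then, once.
The state is a dict: "time": time; "joint_pos": joint angles; "qvel": joint speeds; "joint_torque": joint torques, N m; "tcp_pos": TCP position; "tcp_rot": TCP orientation; "force": force on the tool from outside, world axes, zero at the start; "wrist_torque": the same for the moment, N m; "grip_width": opening from 0.0 (shut) to 1.0 (fully open); "grip_force": force on a finger pad.
Only numpy, scipy, OpenCV 4.12 (cv2) and the standard library are available. Lean on these libraries where they do the work, as an engineer would, in place of code of your own. Each camera call takes 0.05 s, during which the arm holds its last target. There are 200 camera calls.

## Working session

There is one attempt and no reset: what is moved stays moved. The work goes in short steps, Python scripts to look and compute and a tool call to move; the robot and the scene stay as the last step left them, time stands still between calls to the robot, and variables do not carry over. Pictures are saved under pics/ and viewed, at most 11 in all, crops included, and the job is handed in when it is done.

Besides the shell and the picture viewer there is one more tool, called as name(argument=value, ...) on one line, values as JSON. move_arm: Moves the arm, as the interface text tells. Its arguments: {"type":"object","properties":{"deltas":{"type":"array"},"gripper":{"type":"number"},"squeeze":{"type":"number"}},"required":["deltas"]}

```bash
mkdir -p pics; cat > h.py <<'E'
import numpy as np, cv2, pickle
from cell import env
from scipy.spatial.transform import Rotation as R
def cap(n,tag):
    c=env.capture(n); cv2.imwrite(f'pics/{tag}.png',c['color']); pickle.dump(c,open(f'pics/{tag}.pkl','wb')); return c
def load(tag): return pickle.load(open(f'pics/{tag}.pkl','rb'))
def ray(c,u,v,fish=False):
    K=np.array(c['intrinsics']);x=(u-K[0,2])/K[0,0];y=(v-K[1,2])/K[1,1]
    if fish:
        r=np.hypot(x,y); s=np.sin(r)/r if r>1e-9 else 1; d=np.array([x*s,y*s,np.cos(r)])
    else: d=np.array([x,y,1.])
    M=cv2.Rodrigues(np.array(c['rvec'],float))[0]; t=np.array(c['tvec'],float).ravel()
    return -M.T@t, M.T@d
def plane(c,u,v,z,fish=False):
    o,d=ray(c,u,v,fish); return o+d*(z-o[2])/d[2]
def proj(c,p,fish=False):
    M=cv2.Rodrigues(np.array(c['rvec'],float))[0]; q=M@np.array(p,float)+np.array(c['tvec'],float).ravel();K=np.array(c['intrinsics'])
    if fish:
        th=np.arctan2(np.hypot(q[0],q[1]),q[2]);k=th/np.hypot(q[0],q[1]);x,y=q[0]*k,q[1]*k
    else: x,y=q[0]/q[2],q[1]/q[2]
    return np.array([K[0,0]*x+K[0,2],K[1,1]*y+K[1,2]])
E
python3 - <<'E'
from h import *
for n in ['scene','side','wrist']:
    c=cap(n,n+'0'); print(n,np.round(c['intrinsics'],1).tolist(),np.round(ray(c,280,210,n=='wrist'),2).tolist())
s=env.sense();print({k:np.round(v,3).tolist() for k,v in s.items()})
a=[cv2.imread(f'pics/{n}0.png') for n in ['scene','side']]
E
```

```text
scene [[395.9, 0.0, 278.9], [0.0, 395.9, 208.4], [0.0, 0.0, 1.0]] [[24.65, -1159.32, 932.03], [0.37, 0.67, -0.64]]
side [[440.1, 0.0, 274.7], [0.0, 440.1, 213.2], [0.0, 0.0, 1.0]] [[451.99, 804.99, 819.18], [0.07, -0.8, -0.6]]
wrist [[325.2, 0.0, 281.8], [0.0, 325.2, 208.0], [0.0, 0.0, 1.0]] [[253.17, -522.12, 372.8], [-0.28, -0.09, -0.96]]
{'time': 0.15, 'joint_pos': [-1.356, 0.378, 0.08, 1.274, -0.0, 1.46], 'qvel': [0.001, -0.001, 0.004, -0.001, 0.001, -0.001], 'joint_torque': [0.001, -46.404, 27.017, 0.014, -0.0, 0.0], 'tcp_pos': [183.394, -544.557, 303.161], 'tcp_rot': [0.987, 0.162, -0.0, -0.001], 'force': [0.017, 0.109, -0.763], 'wrist_torque': [0.051, 0.014, -0.033], 'grip_force': 0.0, 'grip_width': 1.001}
```

View pics/scene0.png

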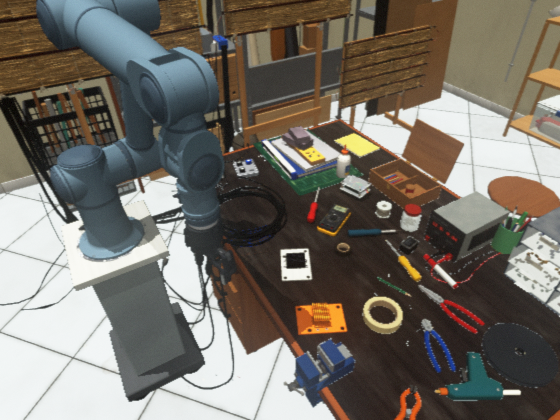

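View pics/side0.png

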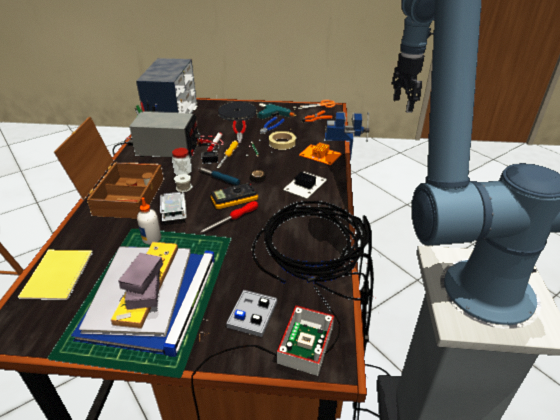

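Scene view: cover (295,264), orange look-alike (320,318), tray (242,168), box hidden behind the arm. Side view: tray (252,312), box (305,338), cover (305,184), orange one (322,152). Enlarging these next.

```bash
python3 - <<'E'
from h import *
s=load('side0');c=load('scene0')
def crop(im,x,y,w,h): return cv2.resize(im[y:y+h,x:x+w],(400,300),interpolation=cv2.INTER_CUBIC)
a=crop(s['color'],222,283,120,90); b=crop(s['color'],270,160,80,60)
d=crop(c['color'],220,148,60,45); e=crop(c['color'],265,235,80,60)
cv2.imwrite('pics/m1.png',np.vstack([np.hstack([a,b]),np.hstack([d,e])]))
for n,cc,u,v,z in [('tray',s,252,312,15),('relay',s,241,314,30),('box',s,307,338,43),('cover',s,305,184,4),('cover',c,296,264,4),('tray',c,241,168,15),('orange',s,322,153,4)]:
    print(n,plane(cc,u,v,z).round(0))
E
```

```text
tray [574. 137.  15.]
relay [596. 158.  30.]
box [444. 219.  43.]
cover [ 476. -431.    4.]
cover [ 478. -434.    4.]
tray [558. 136.  15.]
orange [ 422. -646.    4.]
```

View pics/m1.png

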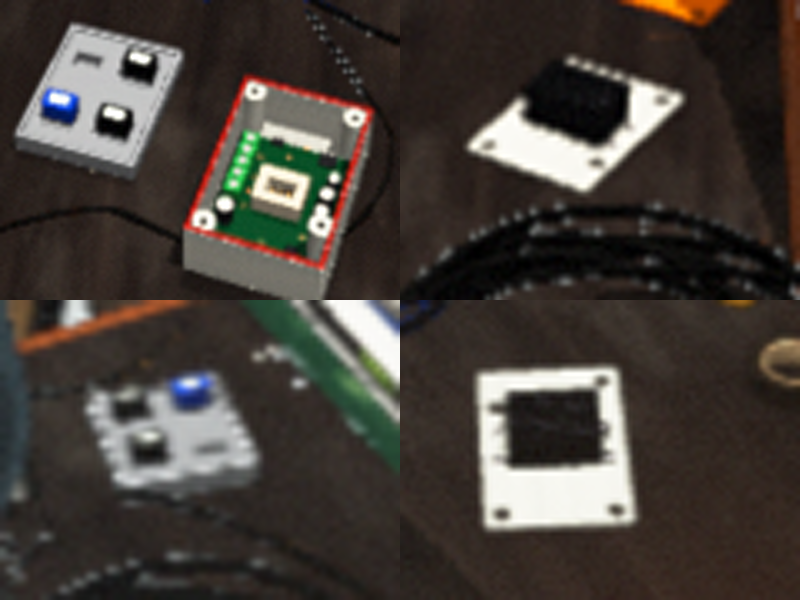

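Candidates: the relay is the blue one in the tray at side (240,314); the black ones are at (264,302) and (256,319), and the far pocket (248,301) is empty. The cover is the white plate at side (305,184), not the orange one at (322,152). The choice is clear from the crop. Computing rough poses now.

```bash
python3 - <<'E'
from h import *
s=load('side0');c=load('scene0')
def P(pts,z,x0,y0,k): 
    q=np.array([plane(s,x0+x*k,y0+y*k,z)[:2] for x,y in pts]); return q
t=P([(70,25),(182,47),(133,178),(15,140)],16.5,222,283,.3); print('tray',t.round(0).tolist(),t.mean(0).round())
b=P([(247,77),(372,108),(325,265),(185,230)],43,222,283,.3); print('box',b.round(0).tolist(),b.mean(0).round())
h=P([(255,90),(355,117),(204,218),(320,225)],40,222,283,.3); print('threads',h.round().tolist())
for cc in(s,c):
    hsv=cv2.cvtColor(cc['color'],cv2.COLOR_BGR2HSV); m=cv2.inRange(hsv,(110,150,60),(130,255,255))
    n,l,st,ce=cv2.connectedComponentsWithStats(m)
    for i in range(1,n):
        if 15<st[i,4]: p=plane(cc,*ce[i],22); print(st[i,4],ce[i].round(1),p.round(0)) 
cv=np.array([plane(s,270+x*.2,160+y*.2,4)[:2] for x,y in [(570,55),(685,95),(590,190),(468,148)] for x in [x-400]]);print('cover',cv.round().tolist(),cv.mean(0))
hc=np.array([plane(c,265+(x-400)*.2,235+(y-300)*.2,4)[:2] for x,y in [(601,381),(617,510),(502,514),(497,408)]]);print('coverholes',hc.round().tolist())
E
```

```text
tray [[605.0, 74.0], [522.0, 87.0], [543.0, 204.0], [626.0, 181.0]] [574. 136.]
box [[472.0, 134.0], [388.0, 152.0], [417.0, 276.0], [503.0, 259.0]] [445. 205.]
threads [[466.0, 142.0], [399.0, 159.0], [492.0, 247.0], [420.0, 245.0]]
43 [269.7 121.5] [ 641. -857.   22.]
51 [275.5 124.7] [ 614. -829.   22.]
28 [210.4 254.2] [711. -41.  22.]
539 [185.8 282.6] [750.  67.  22.]
58 [239.6 315.3] [600. 155.  22.]
843 [132.5 340.5] [820. 246.  22.]
82 [220.5  40.2] [1176. 1795.   22.]
81 [294.8 167.4] [747.  13.  22.]
167 [430.7 351.5] [ 604. -871.   22.]
175 [444.7 350.4] [ 636. -886.   22.]
cover [[483.0, -513.0], [403.0, -469.0], [463.0, -351.0], [544.0, -391.0]] [ 473.11406882 -431.12000318]
coverholes [[533.0, -402.0], [482.0, -499.0], [420.0, -466.0], [462.0, -388.0]]
```

Rough numbers: relay (600,155), tray yaw about −12°, box (445,205) with yaw about −12°, cover (476,−432) with yaw about −29°. The sizes match. J6 range calls for the half-turned grasp (tool yaw about 168°). Moving above the tray and box, turning on the way.

move_arm(deltas=[[[22, -22.5, 2], -0.104], [[44, -45, 4], -0.208], [[67, -67, 6], -0.312], [[89, -90, 8], -0.416], [[111, -112, 10], -0.52]], gripper=-0.2)

```text
time: 0.57
tcp_pos: [253.2, -401.8, 293.4]
tcp_rot: [0.911, 0.412, 0.0, -0.0]
force: [0.8, -0.4, 0.9]
grip_width: 0.401
grip_force: 0.0
```

move_arm(deltas=[[[30, -8, 2], -0.104], [[61, -17, 4], -0.208], [[91, -25, 6], -0.312], [[122, -34, 8], -0.416], [[152, -42, 10], -0.52]])

```text
time: 0.98
tcp_pos: [322.6, -260.1, 283.6]
tcp_rot: [0.775, 0.633, 0.0, -0.0]
force: [-0.1, -0.5, 0.9]
grip_width: 0.401
grip_force: 0.0
```

move_arm(deltas=[[[30, 8, 2], -0.104], [[61, 16, 4], -0.208], [[92, 24, 6], -0.312], [[122, 31, 8], -0.416], [[153, 39, 10], -0.52]])

```text
time: 1.4
tcp_pos: [392.0, -118.5, 273.7]
tcp_rot: [0.586, 0.81, -0.0, -0.0]
force: [1.2, -0.1, 0.9]
grip_width: 0.402
grip_force: 0.0
```

move_arm(deltas=[[[23, 22, 2], -0.104], [[45, 44, 4], -0.208], [[68, 66, 6], -0.312], [[90, 88, 8], -0.416], [[113, 110, 10], -0.52]])

```text
time: 1.82
tcp_pos: [461.9, 22.9, 263.6]
tcp_rot: [0.358, 0.934, -0.0, -0.0]
force: [0.7, -0.9, -0.4]
grip_width: 0.404
grip_force: 0.0
```

move_arm(deltas=[[[9, 30, 2], -0.104], [[17, 61, 4], -0.208], [[26, 91, 6], -0.312], [[35, 122, 8], -0.416], [[43, 152, 10], -0.52]])

```text
time: 2.23
tcp_pos: [532.1, 164.6, 253.4]
tcp_rot: [0.105, 0.994, -0.0, -0.0]
force: [0.1, 0.4, 0.2]
grip_width: 0.402
grip_force: 0.0
```

```bash
python3 - <<'E'
from h import *
c=cap('wrist','w1'); s=env.sense();print({k:np.round(s[k],3).tolist() for k in ['time','joint_pos','tcp_pos','tcp_rot','force','grip_width']})
E
```

```text
{'time': 2.283, 'joint_pos': [0.191, 0.364, -0.071, 1.133, 0.004, 0.395], 'tcp_pos': [534.348, 168.773, 252.855], 'tcp_rot': [0.102, 0.995, 0.002, 0.001], 'force': [3.621, 4.298, 0.052], 'grip_width': 0.396}
```

View pics/w1.png

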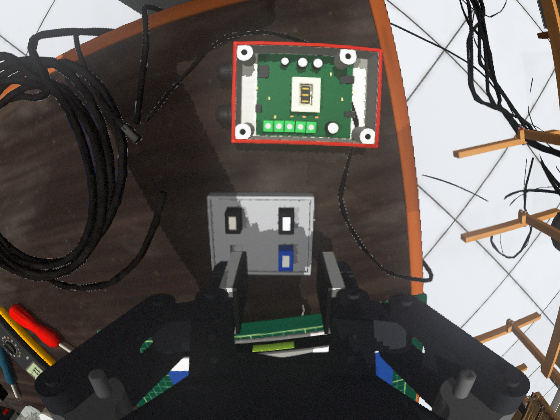

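The wrist view shows the box (rim 233–382 × 42–146, socket at about (305,95), odd thread at (348,57) on the robot/+y side), and the tray with the blue relay at (287,258). Measuring on a fresh, still frame.

```bash
cat > meas.py <<'E'
from h import *
def rim(c):
    hsv=cv2.cvtColor(c['color'],cv2.COLOR_BGR2HSV)
    m=cv2.inRange(hsv,(0,170,90),(6,255,255))|cv2.inRange(hsv,(174,170,90),(180,255,255))
    n,l,st,ce=cv2.connectedComponentsWithStats(cv2.dilate(m,np.ones((3,3))))
    i=max(range(1,n),key=lambda i:st[i,2]*st[i,3]); v,u=np.where((l==i)&(m>0))
    P=np.array([plane(c,a,b,43.2,True)[:2] for a,b in zip(u,v)],np.float32)
    r=cv2.minAreaRect(P); return r,cv2.boxPoints(r)
def blob(c,m,z,lo=30):
    n,l,st,ce=cv2.connectedComponentsWithStats(m)
    for i in range(1,n):
        if st[i,4]>=lo:
            v,u=np.where(l==i);P=np.array([plane(c,a,b,z,True)[:2] for a,b in zip(u,v)],np.float32)
            r=cv2.minAreaRect(P);print(st[i,4],ce[i].round(1),P.mean(0).round(1),np.round(r[0],1),np.round(r[1],1),round(r[2],1))
E
python3 - <<'E'
from meas import *
c=cap('wrist','w2'); s=env.sense();print(s['tcp_pos'].round(1) if hasattr(s['tcp_pos'],'round') else s['tcp_pos'])
r,b=rim(c);print('rim',np.round(r[0],1),np.round(r[1],1),r[2],b.round(1).tolist())
im=c['color'];hsv=cv2.cvtColor(im,cv2.COLOR_BGR2HSV)
roi=np.zeros(im.shape[:2],np.uint8);roi[185:285,195:330]=255
print('blue');blob(c,cv2.inRange(hsv,(105,120,50),(130,255,255))&roi,22)
print('white tops z30');blob(c,cv2.inRange(im,(215,215,215),(255,255,255))&roi,30,15)
tray=cv2.inRange(hsv,(0,0,90),(180,60,200))&roi
print('tray');blob(c,cv2.morphologyEx(tray,cv2.MORPH_OPEN,np.ones((3,3))),16,300)
cv2.imwrite('pics/m2.png',np.hstack([cv2.resize(im[35:150,225:390],None,fx=3,fy=3,interpolation=2)[:345,:400],cv2.resize(im[185:285,195:330],(400,345),interpolation=2)]))
E
```

```text
[533.2 166.3 252.9]
rim [448.  204.2] [128.9  89.4] 76.21305847167969 [[389.20001220703125, 152.3000030517578], [476.1000061035156, 131.0], [506.79998779296875, 256.20001220703125], [420.0, 277.5]]
blue
243 [279.4 256.3] [602.1 152.9] [602.9 152.3] [14.5 27.3] 78.2
white tops z30
88 [280.  221.9] [563.  161.7] [563.1 161.7] [ 5.7 12.1] 78.2
tray
4957 [251.3 239.4] [581.  127.8] [584.3 130.4] [106.7 101.6] 77.0
```

View pics/m2.png

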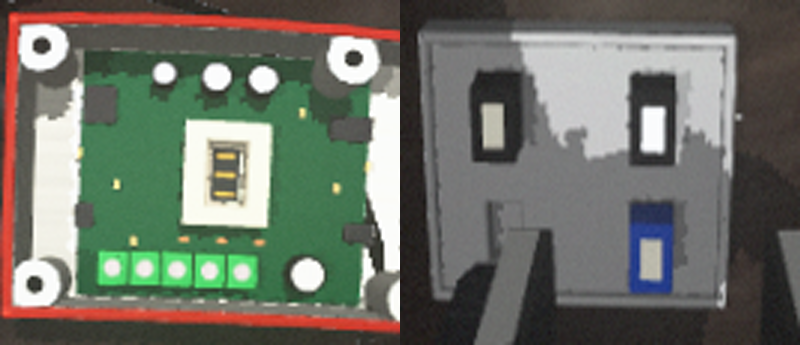

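```bash
python3 - <<'E'
from meas import *
c=load('w2')
im=c['color'];hsv=cv2.cvtColor(im,cv2.COLOR_BGR2HSV)
roi=np.zeros(im.shape[:2],np.uint8);roi[245:275,262:300]=255
print('label');blob(c,cv2.inRange(hsv,(0,0,120),(180,90,255))&roi,30,10)
print('blue top');blob(c,cv2.inRange(hsv,(105,120,110),(130,255,255))&roi,30)
for p in [(279.7,260.4),(279.8,259.8)]: print(plane(c,*p,30,True).round(1))
k=3.
print('socket block',plane(c,225+227/k,35+173/k,22,True).round(1),[plane(c,225+a/k,35+b/k,22,True)[:2].round(1).tolist() for a,b in [(186,120),(271,124),(268,228),(183,222)]])
print('threads',[plane(c,225+a/k,35+b/k,40,True)[:2].round(1).tolist() for a,b in [(42,46),(353,58),(37,284)]])
roi[:]=0;roi[80:110,280:325]=255
print('blk');blob(c,cv2.inRange(im,(190,200,200),(255,255,255))&roi,22,100)
s=env.sense();q=R.from_quat(s['tcp_rot']).as_matrix();print(q.round(3).tolist())
E
```

```text
label
100 [266.8 252.6] [591.8 142.3] [595.6 141.6] [ 9.9 24.5] 77.0
12 [295.8 246.9] [591.6 171.6] [591.2 171.8] [5.9 3.2] 77.9
95 [279.5 259.6] [601.8 153. ] [601.8 153. ] [ 7.  12.2] 78.2
blue top
183 [279.3 259.4] [601.6 152.9] [601.8 152.5] [14.1 21.2] 78.2
[602.8 153.   30. ]
[602.1 153.3  30. ]
socket block [448.5 204.7  22. ] [[429.9, 195.8], [436.0, 220.9], [467.5, 213.6], [460.7, 188.6]]
threads [[401.4, 159.5], [422.1, 246.1], [469.4, 143.4]]
blk
581 [299.7  95.8] [451.2 203.3] [449.9 203.8] [25.6 27.2] 78.6
[[-0.978, 0.209, 0.0], [0.209, 0.978, 0.001], [-0.0, 0.001, -1.0]]
```

Relay top measures 21×14 mm at (602,153), yaw −12°; the rim is 129×89 at (448,204), yaw −13.8°, and the socket at (449,204) agrees with it. Moving above the relay for a closer check.

move_arm(deltas=[[[-14, 0, 20], 0], [[-29, 0, 45], 0], [[-44, 1, 72], 0], [[-58, 1, 98], 0], [[-70, 1.5, 123], 0]], gripper=-0.3)

```text
time: 2.75
tcp_pos: [600.8, 148.2, 129.4]
tcp_rot: [0.109, 0.994, -0.0, -0.0]
force: [-0.2, 0.3, 0.1]
grip_width: 0.351
grip_force: 0.0
```

move_arm(deltas=[[[0, 0, 0], 0], [[0, 0, 0], 0], [[0, 0, 0], 0]])

```text
time: 3.0
tcp_pos: [600.3, 148.9, 131.7]
tcp_rot: [0.109, 0.994, -0.0, -0.0]
force: [-0.5, -0.1, 1.2]
grip_width: 0.348
grip_force: 0.0
```

```bash
python3 - <<'E'
from meas import *
c=cap('wrist','w3'); s=env.sense();print(np.round(s['tcp_pos'],1),s['grip_width'])
im=c['color'];hsv=cv2.cvtColor(im,cv2.COLOR_BGR2HSV)
u,v=proj(c,(602,153,30),True).astype(int);print(u,v)
print('blue');blob(c,cv2.inRange(hsv,(105,120,50),(130,255,255))[:, :],30,200)
print('bright blue');blob(c,cv2.inRange(hsv,(105,120,110),(130,255,255)),30,100)
cv2.imwrite('pics/m3.png',im[max(0,v-120):v+120,max(0,u-160):u+160].repeat(2,0).repeat(2,1))
E
```

```text
[600.8 149.2 132.5] 0.34734600700306345
290 244
blue
704 [289.9 240.6] [599.5 153.2] [599.7 152.9] [14.4 25.5] 78.8
bright blue
679 [289.7 239.9] [599.1 153.2] [599.7 152.9] [14.4 25.4] 78.8
```

View pics/m3.png

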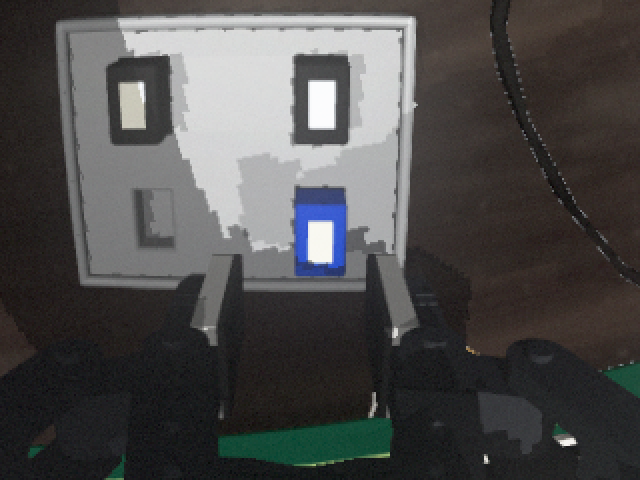

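The relay's top-face centre is at (290,244), matching the predicted (602,153,30), 4 mm off the finger midline. Centring, descending and gripping.

move_arm(deltas=[[[0, 2, 0], -0.015], [[0, 4, 5], -0.015], [[0, 4, 18], -0.015], [[0, 4, 32], -0.015], [[0, 4, 40], -0.015]])

```text
time: 3.47
tcp_pos: [601.1, 153.5, 90.4]
tcp_rot: [0.1, 0.995, -0.0, 0.0]
force: [0.5, 0.8, -0.3]
grip_width: 0.348
grip_force: 0.0
```

move_arm(deltas=[[[0, 0, 0], 0], [[0, 0, 0], 0], [[0, 0, 0], 0]])

```text
time: 3.72
tcp_pos: [601.9, 153.4, 91.7]
tcp_rot: [0.101, 0.995, 0.0, 0.001]
force: [1.2, 0.2, 0.1]
grip_width: 0.349
grip_force: 0.0
```

move_arm(deltas=[[[0, 0, 0], 0], [[0, 0, 0], 0], [[0, 0, 0], 0], [[0, 0, 0], 0], [[0, 0, 0], 0]], gripper=-1, squeeze=40)

```text
time: 4.13
tcp_pos: [602.3, 153.3, 92.0]
tcp_rot: [0.101, 0.995, 0.0, 0.001]
force: [-0.2, -0.1, 5.7]
grip_width: 0.162
grip_force: 42.4
```

move_arm(deltas=[[[0, 0, -8], 0], [[0, 0, -25], 0], [[0, 0, -45], 0], [[0, 0, -65], 0], [[0, 0, -80], 0]])

```text
time: 4.55
tcp_pos: [601.6, 153.2, 172.6]
tcp_rot: [0.101, 0.995, 0.0, 0.0]
force: [0.9, 0.1, 0.3]
grip_width: 0.163
grip_force: 41.7
```

move_arm(deltas=[[[25, 3, 0], 0.01], [[60, 7, 0], 0.02], [[95, 11, 0], 0.03], [[130, 15.5, 0], 0.038], [[161, 19, 0], 0.038]])

```text
time: 4.97
tcp_pos: [445.2, 204.2, 170.9]
tcp_rot: [0.12, 0.993, -0.0, -0.001]
force: [-0.7, 0.9, -0.0]
grip_width: 0.159
grip_force: 41.7
```

move_arm(deltas=[[[0, 0, 0], 0], [[0, 0, 0], 0], [[0, 0, 0], 0], [[0, 0, 0], 0]])

```text
time: 5.3
tcp_pos: [449.1, 204.0, 171.3]
tcp_rot: [0.12, 0.993, 0.0, 0.001]
force: [1.0, 0.3, -0.1]
grip_width: 0.161
grip_force: 41.7
```

```bash
python3 - <<'E'
from meas import *
c=cap('wrist','w4'); s=env.sense();print(np.round(s['tcp_pos'],1),np.round(s['tcp_rot'],4),s['grip_width'],s['grip_force'])
r,b=rim(c);print('rim',np.round(r[0],1),np.round(r[1],1),r[2])
im=c['color']
a=cv2.resize(im[100:310,180:400],(570,545),interpolation=2)
cv2.imwrite('pics/m4.png',a)
hsv=cv2.cvtColor(im,cv2.COLOR_BGR2HSV);z=172-62
print('blue z',z);blob(c,cv2.inRange(hsv,(105,120,50),(130,255,255)),z,300)
E
```

```text
[449.1 203.9 171.2] [1.201e-01 9.928e-01 2.000e-04 8.000e-04] 0.1562802850526711 41.7111736536026
rim [447.8 204.2] [129.1  88.9] 76.2181396484375
blue z 110
1258 [281.8 266.6] [443.6 204.7] [445.2 204.4] [14.2 27.9] 76.1
```

View pics/m4.png

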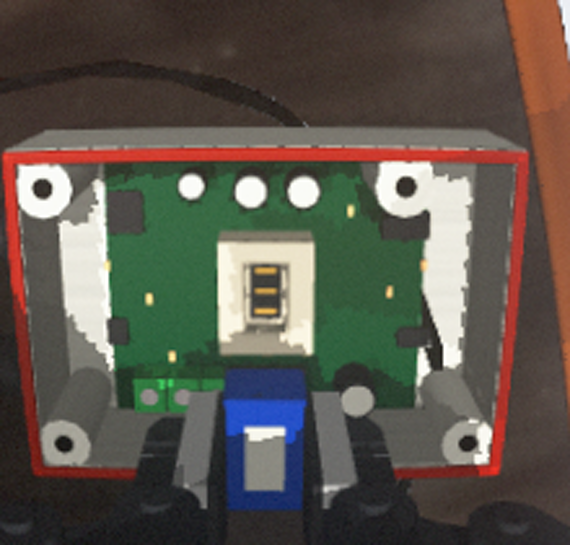

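```bash
python3 - <<'E'
from meas import *
c=load('w4');k=570/220
f=lambda a,b,z:plane(c,180+a/k,100+b/k,z,True).round(1)
print('relay top',f(264,455,109.5),'edges',f(264,402,109.5),f(264,509,109.5),'socket block',f(265,297,22),'opening',f(266,294,22),'blk edges',[f(*p,22)[:2].tolist() for p in [(218,241),(314,241),(314,354),(218,354)]])
E
```

```text
relay top [448.2 203.6 109.5] edges [438.1 206.1 109.5] [459.3 200.9 109.5] socket block [447.5 204.3  22. ] opening [446.7 204.8  22. ] blk edges [[429.1, 195.8], [435.3, 220.8], [467.1, 213.6], [460.7, 187.5]]
```

Relay held straight at (448.5,203.5), and the socket centre is at (448,204.3): a correction under 1 mm. Inserting with force checks.

move_arm(deltas=[[[0.5, 0.5, 10], 0], [[0.5, 0.5, 25], 0], [[0.5, 0.5, 40], 0], [[0.5, 0.5, 52], 0], [[0.5, 0.5, 56], 0]])

```text
time: 5.77
tcp_pos: [447.3, 204.0, 113.1]
tcp_rot: [0.12, 0.993, -0.001, -0.001]
force: [-0.6, -0.3, -0.6]
grip_width: 0.16
grip_force: 41.7
```

move_arm(deltas=[[[0, 0, 1], 0], [[0, 0, 3], 0], [[0, 0, 5], 0], [[0, 0, 7], 0], [[0, 0, 9], 0]])

```text
time: 6.18
tcp_pos: [447.8, 204.8, 106.3]
tcp_rot: [0.12, 0.993, 0.0, 0.001]
force: [0.6, 0.7, -0.4]
grip_width: 0.16
grip_force: 41.7
```

move_arm(deltas=[[[0, 0, 1], 0], [[0, 0, 2], 0], [[0, 0, 3], 0], [[0, 0, 4], 0], [[0, 0, 4], 0]])

```text
time: 6.6
tcp_pos: [447.0, 204.6, 101.7]
tcp_rot: [0.12, 0.993, -0.0, -0.0]
force: [-0.8, 0.1, -0.0]
grip_width: 0.158
grip_force: 41.7
```

move_arm(deltas=[[[0, 0, 0.7], 0], [[0, 0, 1.4], 0], [[0, 0, 2], 0], [[0, 0, 2], 0]])

```text
time: 6.93
tcp_pos: [447.2, 204.7, 100.0]
tcp_rot: [0.12, 0.993, -0.0, 0.0]
force: [-0.5, -1.1, 1.9]
grip_width: 0.162
grip_force: 42.0
```

move_arm(deltas=[[[0, 0, 0.5], 0], [[0, 0, 1], 0], [[0, 0, 1], 0], [[0, 0, 1], 0]])

```text
time: 7.27
tcp_pos: [447.3, 204.7, 99.9]
tcp_rot: [0.12, 0.993, 0.0, 0.0]
force: [-3.1, -1.2, 10.2]
grip_width: 0.16
grip_force: 43.1
```

The shoulder stopped at TCP z=100, exactly as expected, with 10 N. Releasing, lifting and checking.

move_arm(deltas=[[[0, 0, 0], 0], [[0, 0, 0], 0], [[0, 0, 0], 0], [[0, 0, 0], 0]], gripper=-0.25)

```text
time: 7.6
tcp_pos: [447.1, 204.6, 98.6]
tcp_rot: [0.12, 0.993, -0.0, -0.0]
force: [-0.8, 0.0, -0.3]
grip_width: 0.375
grip_force: 0.0
```

move_arm(deltas=[[[0, 0, -8], 0], [[0, 0, -30], 0], [[0, 0, -65], 0], [[0, 0, -105], 0], [[0, 0, -140], 0]])

```text
time: 8.02
tcp_pos: [446.8, 204.5, 241.2]
tcp_rot: [0.12, 0.993, -0.0, -0.0]
force: [1.8, 0.6, -0.2]
grip_width: 0.378
grip_force: 0.0
```

move_arm(deltas=[[[-8, 0, 0], 0], [[-16, 0, 0], 0], [[-16, 0, 0], 0], [[-16, 0, 0], 0]])

```text
time: 8.35
tcp_pos: [462.2, 200.5, 237.5]
tcp_rot: [0.12, 0.993, -0.001, -0.001]
force: [-0.8, 0.0, -0.1]
grip_width: 0.379
grip_force: 0.0
```

```bash
python3 - <<'E'
from meas import *
c=cap('wrist','w5'); s=env.sense();print(np.round(s['tcp_pos'],1),np.round(s['tcp_rot'],4),s['grip_width'])
r,b=rim(c);print('rim',np.round(r[0],1),np.round(r[1],1),r[2])
im=c['color'];hsv=cv2.cvtColor(im,cv2.COLOR_BGR2HSV)
print('blue');blob(c,cv2.inRange(hsv,(105,120,50),(130,255,255)),38,150)
u,v=proj(c,(448,204,38),True).astype(int);cv2.imwrite('pics/m5.png',cv2.resize(im[v-60:v+60,u-80:u+80],(560,420),interpolation=2))
E
```

```text
[461.7 200.5 237.2] [ 1.198e-01  9.928e-01 -7.000e-04 -1.700e-03] 0.3757263019690565
rim [447.9 204.1] [129.1  88.8] 76.2871322631836
blue
307 [282.9 179.6] [445.7 204.8] [445.7 204.9] [13.7 23.3] 76.2
```

View pics/m5.png

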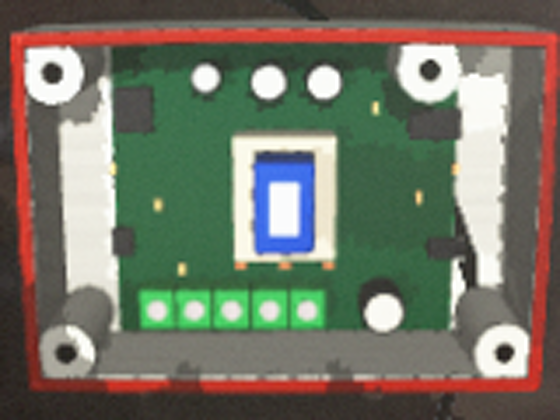

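The relay is home: blue body centred on the block in the box, and the rim is unmoved. Heading to the cover.

move_arm(deltas=[[[-8, -30, 0], 0], [[-16, -61, 0], 0], [[-25, -92, 0], 0], [[-33, -122, 0], 0], [[-41, -153, 0], 0]], gripper=0.6)

```text
time: 8.82
tcp_pos: [464.7, 41.5, 237.4]
tcp_rot: [0.119, 0.993, -0.0, -0.002]
force: [0.1, -0.5, -1.3]
grip_width: 0.798
grip_force: 0.0
```

move_arm(deltas=[[[-8, -30, 0], 0], [[-16, -61, 0], 0], [[-25, -92, 0], 0], [[-33, -122, 0], 0], [[-41, -153, 0], 0]])

```text
time: 9.23
tcp_pos: [468.3, -116.8, 237.4]
tcp_rot: [0.12, 0.993, 0.001, -0.002]
force: [-0.1, -0.2, 0.3]
grip_width: 0.799
grip_force: 0.0
```

move_arm(deltas=[[[-8, -30, 0], 0], [[-16, -61, 0], 0], [[-25, -92, 0], 0], [[-33, -122, 0], 0], [[-41, -153, 0], 0]])

```text
time: 9.65
tcp_pos: [472.0, -274.8, 237.2]
tcp_rot: [0.12, 0.993, 0.001, -0.002]
force: [0.5, 0.4, 0.7]
grip_width: 0.799
grip_force: 0.0
```

move_arm(deltas=[[[-8, -30, 0], 0.053], [[-16, -61, 0], 0.106], [[-25, -92, 0], 0.16], [[-33, -122, 0], 0.21], [[-41, -153, 0], 0.265]])

```text
time: 10.07
tcp_pos: [475.8, -433.0, 236.9]
tcp_rot: [0.251, 0.968, 0.001, -0.002]
force: [1.0, -0.6, 0.3]
grip_width: 0.804
grip_force: 0.0
```

move_arm(deltas=[[[0, 0, 0], 0], [[0, 0, 0], 0], [[0, 0, 0], 0], [[0, 0, 0], 0]])

```text
time: 10.4
tcp_pos: [476.4, -431.0, 238.1]
tcp_rot: [0.249, 0.968, 0.001, -0.001]
force: [0.3, 0.8, 1.0]
grip_width: 0.802
grip_force: 0.0
```

```bash
cat > cov.py <<'E'
from meas import *
def cover(c,z,lo=3000):
    hsv=cv2.cvtColor(c['color'],cv2.COLOR_BGR2HSV)
    m=cv2.inRange(hsv,(0,0,140),(180,70,255))
    n,l,st,ce=cv2.connectedComponentsWithStats(m)
    u0,v0=proj(c,(476,-432,4),True)
    best=[(i,st[i].tolist(),ce[i].round()) for i in range(1,n) if st[i,4]>800];print(best)
E
python3 - <<'E'
from cov import *
c=cap('wrist','w6'); s=env.sense();print(np.round(s['tcp_pos'],1),np.round(s['tcp_rot'],4),s['grip_width'])
cover(c,4)
E
```

```text
[ 476.6 -431.   238.4] [ 2.490e-01  9.685e-01  5.000e-04 -7.000e-04] 0.800993651479307
[(1, [0, 0, 284, 201, 27485], array([92., 67.])), (3, [212, 144, 137, 93, 8064], array([277., 189.]))]
```

View pics/w6.png

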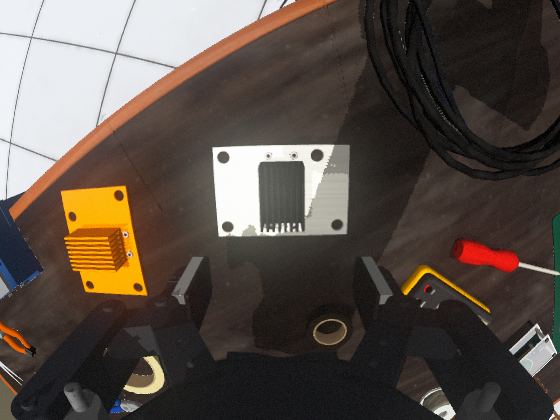

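Cover in the wrist view: plate 213–349 × 144–237, odd hole at (317,156), other holes at (223,157), (228,227), (337,225); orange look-alike at (105,240).

```bash
cat > cov.py <<'E'
from meas import *
loc=np.array([(-35,34),(35,-55),(35,55),(-35,-55)],float)
def holes(c,guess,z,w=7,thr=75):
    g=cv2.cvtColor(c['color'],cv2.COLOR_BGR2GRAY); out=[]
    for u,v in guess:
        x,y=int(u)-w,int(v)-w; p=cv2.resize(g[y:y+2*w+1,x:x+2*w+1],None,fx=8,fy=8,interpolation=cv2.INTER_CUBIC)
        m=(p<thr).astype(np.uint8);n,l,st,ce=cv2.connectedComponentsWithStats(m,connectivity=4)
        i=min(range(1,n),key=lambda i:np.hypot(*(ce[i]-p.shape[0]/2))); q=(ce[i]+.5)/8-.5+(x,y)
        out.append(np.r_[plane(c,*q,z,True)[:2],np.sqrt(st[i,4]*4/np.pi)/8])
    return np.array(out)
def fit(P,L=loc):
    a=P-P.mean(0);b=L-L.mean(0);H=b.T@a; y=np.arctan2(H[0,1]-H[1,0],H[0,0]+H[1,1])
    M=np.array([[np.cos(y),-np.sin(y)],[np.sin(y),np.cos(y)]]); o=P.mean(0)-M@L.mean(0)
    return o,np.degrees(y),P-(o+(M@L.T).T)
def rect(c,z,lo,hi,seed):
    m=cv2.inRange(cv2.cvtColor(c['color'],cv2.COLOR_BGR2HSV),lo,hi)
    n,l,st,ce=cv2.connectedComponentsWithStats(m);i=l[seed[1],seed[0]];v,u=np.where(l==i)
    P=np.array([plane(c,a,b,z,True)[:2] for a,b in zip(u,v)],np.float32);return cv2.minAreaRect(P)
E
python3 - <<'E'
from cov import *
c=load('w6')
h=holes(c,[(317,156),(228,227),(337,225),(223,157)],4);print(h.round(1).tolist())
print([np.round(x,2).tolist() for x in fit(h[:,:2])])
print(rect(c,4,(0,0,100),(180,70,255),(235,190)))
hs=[(259,163),(305,162),(304,232),(260,232)]
m=(cv2.cvtColor(c['color'],cv2.COLOR_BGR2GRAY)<75).astype(np.uint8);m[:150]=0
c5=load('w5');k=3.5;u,v=proj(c5,(448,204,38),True).astype(int);g=[(u-80+a/k,v-60+b/k) for a,b in [(430,70),(66,353),(503,352),(52,73)]]
for z in (40,43):
    h=holes(c5,g,z,5,90);o,y,e=fit(h[:,:2]);print('box',z,h.round(1).tolist(),o.round(2),y.round(2),e.round(1).tolist())
E
```

```text
Traceback (most recent call last):
  File "cov.py", line 8, in holes
    i=min(range(1,n),key=lambda i:np.hypot(*(ce[i]-p.shape[0]/2))); q=(ce[i]+.5)/8-.5+(x,y)
ValueError: min() iterable argument is empty
```

```bash
sed -i 's/m=(p<thr).astype(np.uint8);/p=p.clip(0,255);m=(p<(float(p.min())+float(np.percentile(p,70)))\/2).astype(np.uint8);/' cov.py
python3 - <<'E'
from cov import *
c=load('w6')
h=holes(c,[(317,156),(228,227),(337,225),(223,157)],4);print(h.round(1).tolist())
print([np.round(x,2).tolist() for x in fit(h[:,:2])])
print(rect(c,4,(0,0,100),(180,70,255),(235,190)))
c5=load('w5');k=3.5;u,v=proj(c5,(448,204,38),True).astype(int);g=[(u-80+a/k,v-60+b/k) for a,b in [(430,70),(66,353),(503,352),(52,73)]]
for z in (40,43):
    h=holes(c5,g,z,5);o,y,e=fit(h[:,:2]);print('box',z,h.round(1).tolist(),o.round(2),y.round(2),e.round(1).tolist())
E
```

```text
[[462.6, -385.9, 12.3], [482.9, -497.0, 11.0], [534.1, -399.9, 10.9], [421.2, -464.3, 11.8]]
[[477.67, -432.13], -27.82, [[0.04, -0.14], [-0.01, 0.12], [-0.21, -0.1], [0.18, 0.12]]]
((477.34197998046875, -433.18682861328125), (133.20469665527344, 91.54280090332031), 61.938541412353516)
box 40 [[422.1, 245.8, 5.8], [469.3, 142.3, 5.7], [495.5, 249.6, 5.2], [401.1, 158.9, 5.9]] [448.23 204.23] -13.68 [[-0.2, 0.2], [0.1, -0.3], [0.3, 0.2], [-0.2, -0.2]]
box 43 [[421.7, 245.4, 5.8], [468.4, 143.1, 5.7], [494.4, 249.3, 5.2], [400.9, 159.5, 5.9]] [447.61 204.43] -13.68 [[0.1, -0.3], [-0.2, 0.4], [-0.3, -0.3], [0.3, 0.3]]
```

Cover: fit residual 0.2 mm at (477.7,−432.1), yaw −27.8°. Box: (448.0,204.2), yaw −13.7°. Descending on the heatsink, tips kept clear of the plate.

move_arm(deltas=[[[-1.5, -0.4, 15], -0.018], [[-1.5, -0.4, 45], -0.018], [[-1.5, -0.4, 80], -0.018], [[-1.5, -0.4, 110], -0.018], [[-1.5, -0.4, 130], -0.018]])

```text
time: 10.87
tcp_pos: [476.9, -431.0, 106.0]
tcp_rot: [0.24, 0.971, 0.001, -0.002]
force: [-0.1, -0.2, 0.3]
grip_width: 0.803
grip_force: 0.0
```

move_arm(deltas=[[[0, 0, 8], 0], [[0, 0, 16], 0], [[0, 0, 24], 0], [[0, 0, 26], 0], [[0, 0, 26], 0]])

```text
time: 11.28
tcp_pos: [478.2, -433.8, 83.5]
tcp_rot: [0.241, 0.971, -0.0, 0.0]
force: [0.4, -0.4, 0.1]
grip_width: 0.803
grip_force: 0.0
```

```bash
python3 - <<'E'
from h import *
c=cap('side','s1');im=c['color'];s=env.sense();print(np.round(s['tcp_pos'],1),np.round(s['tcp_rot'],4),np.round(s['force'],1))
u,v=proj(c,(477,-432,40)).astype(int);cv2.imwrite('pics/m7.png',cv2.resize(im[v-45:v+45,u-60:u+60],(480,360),interpolation=2))
E
```

```text
[ 478.3 -434.1   83.9] [ 2.409e-01  9.705e-01 -5.000e-04  7.000e-04] [-0.2 -0.5  0.6]
```

move_arm(deltas=[[[1.5, 1.5, 2], 0], [[1.5, 1.5, 3], 0], [[1.5, 1.5, 3], 0], [[1.5, 1.5, 3], 0]])

```text
time: 11.67
tcp_pos: [477.2, -431.8, 80.2]
tcp_rot: [0.241, 0.971, -0.0, 0.0]
force: [0.6, -0.5, 0.2]
grip_width: 0.799
grip_force: 0.0
```

move_arm(deltas=[[[0, 0, 0], 0], [[0, 0, 0], 0], [[0, 0, 0], 0], [[0, 0, 0], 0], [[0, 0, 0], 0]], gripper=-1, squeeze=90)

```text
time: 12.08
tcp_pos: [477.4, -431.8, 80.4]
tcp_rot: [0.241, 0.971, -0.0, 0.0]
force: [0.1, 1.2, 5.0]
grip_width: 0.449
grip_force: 92.2
```

move_arm(deltas=[[[0, 0, 0], 0], [[0, 0, 0], 0], [[0, 0, 0], 0]])

```text
time: 12.33
tcp_pos: [477.4, -431.8, 80.4]
tcp_rot: [0.241, 0.971, -0.0, 0.0]
force: [-0.3, 0.5, 5.5]
grip_width: 0.453
grip_force: 92.2
```

Gripped at about 38–40 mm. Lifting.

move_arm(deltas=[[[0, 0, -3], 0], [[0, 0, -10], 0], [[0, 0, -22], 0], [[0, 0, -36], 0], [[0, 0, -50], 0]])

```text
time: 12.75
tcp_pos: [476.8, -431.3, 130.5]
tcp_rot: [0.241, 0.971, 0.0, -0.001]
force: [0.2, -0.2, -3.2]
grip_width: 0.45
grip_force: 91.2
```

move_arm(deltas=[[[0, 0, -15], 0], [[0, 0, -35], 0], [[0, 0, -60], 0], [[0, 0, -80], 0], [[0, 0, -90], 0]])

```text
time: 13.17
tcp_pos: [477.9, -432.5, 223.7]
tcp_rot: [0.241, 0.971, -0.001, 0.002]
force: [1.0, -0.8, -2.8]
grip_width: 0.452
grip_force: 91.3
```

move_arm(deltas=[[[0, 0, 0], 0], [[0, 0, 0], 0], [[0, 0, 0], 0]])

```text
time: 13.42
tcp_pos: [476.6, -431.0, 218.3]
tcp_rot: [0.241, 0.971, 0.001, -0.001]
force: [0.4, 0.2, -3.9]
grip_width: 0.45
grip_force: 91.3
```

```bash
python3 - <<'E'
from cov import *
c=cap('wrist','w7'); s=env.sense();print(np.round(s['tcp_pos'],1),np.round(s['tcp_rot'],4),np.round(s['force'],1),s['grip_width'])
p=np.array(s['tcp_pos']);M=R.from_quat(s['tcp_rot']).as_matrix()
z=p[2]-80.4+4
# predicted pixels of holes if rigid & cover centre at tcp
y=np.radians(-27.9);Q=np.array([[np.cos(y),-np.sin(y)],[np.sin(y),np.cos(y)]])
g=[proj(c,np.r_[p[:2]+Q@l,z],True) for l in loc];print(np.round(g,0).tolist())
cv2.imwrite('pics/m8.png',c['color'])
E
```

```text
[ 476.4 -430.9  218. ] [ 2.410e-01  9.705e-01  9.000e-04 -1.400e-03] [-0.4  0.7 -3.1] 0.45130820609564826
[[355.0, 195.0], [185.0, 316.0], [380.0, 316.0], [169.0, 195.0]]
```

View pics/m8.png

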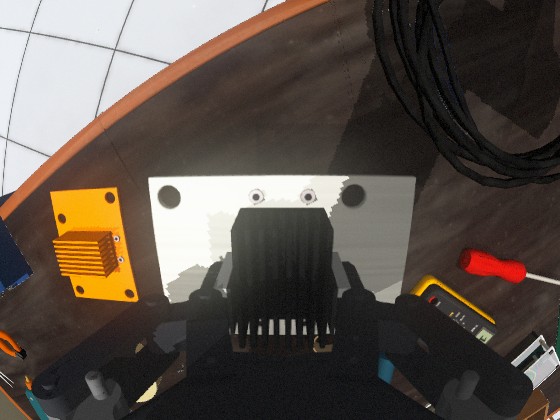

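Only the two near holes show, at (169,196) and (354,196), exactly where a rigid cover centred on the TCP predicts. Transporting high, turning on the last leg.

move_arm(deltas=[[[6, 10, 0], 0], [[18, 30, 0], 0], [[33, 55, 0], 0], [[48, 82, 0], 0], [[64, 109, 0], 0]])

```text
time: 13.88
tcp_pos: [470.7, -303.8, 218.1]
tcp_rot: [0.241, 0.97, 0.001, -0.001]
force: [0.5, 0.0, -3.8]
grip_width: 0.448
grip_force: 91.3
```

move_arm(deltas=[[[16, 27, 0], 0], [[32, 54, 0], 0], [[48, 82, 0], 0], [[64, 109, 0], 0], [[80, 136, 0], 0]])

```text
time: 14.3
tcp_pos: [463.3, -145.9, 218.5]
tcp_rot: [0.241, 0.97, 0.0, -0.001]
force: [0.4, -0.4, -3.1]
grip_width: 0.45
grip_force: 91.3
```

move_arm(deltas=[[[16, 27, 0], 0], [[32, 54, 0], 0], [[48, 82, 0], 0], [[64, 109, 0], 0], [[80, 136, 0], 0]])

```text
time: 14.72
tcp_pos: [456.1, 11.5, 218.7]
tcp_rot: [0.241, 0.97, -0.0, -0.001]
force: [1.2, 1.2, -3.5]
grip_width: 0.45
grip_force: 91.3
```

move_arm(deltas=[[[16, 27, 0], -0.03], [[31, 52, 0], -0.08], [[44, 75, 0], -0.13], [[56, 95, 0], -0.18], [[66, 112, 0], -0.22]])

```text
time: 15.13
tcp_pos: [450.2, 141.3, 218.6]
tcp_rot: [0.131, 0.991, -0.0, -0.001]
force: [0.1, 0.5, -2.0]
grip_width: 0.451
grip_force: 91.3
```

move_arm(deltas=[[[0, 0, 0], 0], [[0, 0, 0], 0], [[0, 0, 0], 0], [[0, 0, 0], 0]])

```text
time: 15.47
tcp_pos: [451.2, 138.9, 219.3]
tcp_rot: [0.134, 0.991, -0.0, -0.001]
force: [0.6, -0.8, -3.3]
grip_width: 0.453
grip_force: 91.6
```

```bash
cat > rel.py <<'E'
from cov import *
import sys
c=cap('wrist',sys.argv[1]); s=env.sense();p=np.array(s['tcp_pos']);M=R.from_quat(s['tcp_rot']).as_matrix()
yaw=np.arctan2(-M[1,0],-M[0,0]);print(p.round(1),'yaw',np.degrees(yaw).round(2),'toolz',M[:,2].round(4),np.round(s['force'],1),s['grip_width'])
z=p[2]-80.4+4
Q=lambda y:np.array([[np.cos(y),-np.sin(y)],[np.sin(y),np.cos(y)]])
g=[proj(c,np.r_[p[:2]+Q(yaw)@l,z],True) for l in loc[[0,3]]]
h=holes(c,g,z,14);o,y,e=fit(h[:,:2],loc[[0,3]]);print('holes px',np.round(g).tolist(),h.round(1).tolist(),'cover',o.round(2),y.round(2),e.round(1).tolist())
w=np.array([448.0,204.2])-o; print('world shift',w.round(2),'tool dx,dy',(M[:2,:2].T@w).round(2),'turn',-np.radians(-13.7-y).round(4),'underside-rim',round(z-4-43.2,1))
r,b=rim(c);print('rim',np.round(r[0],1),np.round(r[1],1),r[2])
E
python3 rel.py w8
```

```text
[451.3 138.9 219.5] yaw -15.38 toolz [-8.e-04 -5.e-04 -1.e+00] [ 0.3  0.3 -3. ] 0.4482666424751192
holes px [[355.0, 196.0], [169.0, 196.0]] [[426.4, 179.9, 23.1], [403.0, 94.8, 23.0]] cover [451.21 138.14] -15.4 [[-0.1, -0.3], [0.1, 0.3]]
world shift [-3.21 66.06] tool dx,dy [20.61 62.84] turn -0.0297 underside-rim 95.9
rim [447.1 204.2] [129.   87.8] 76.06161499023438
```

move_arm(deltas=[[[3, 9, 0], -0.01], [[8, 25, 0], -0.02], [[14, 42, 0], -0.03], [[18, 56, 0], -0.03], [[20.5, 63, 0], -0.03]])

```text
time: 15.93
tcp_pos: [448.5, 207.4, 219.9]
tcp_rot: [0.118, 0.993, 0.001, 0.0]
force: [0.8, 0.2, -3.3]
grip_width: 0.455
grip_force: 91.7
```

move_arm(deltas=[[[0, 0, 0], 0], [[0, 0, 0], 0], [[0, 0, 0], 0], [[0, 0, 0], 0]])

```text
time: 16.27
tcp_pos: [448.3, 205.2, 219.8]
tcp_rot: [0.119, 0.993, -0.0, -0.0]
force: [0.3, -0.2, -3.4]
grip_width: 0.452
grip_force: 91.7
```

```bash
python3 rel.py w9
```

```text
[448.4 205.3 219.8] yaw -13.63 toolz [-1.e-04 -4.e-04 -1.e+00] [-0.1 -0.1 -4.3] 0.45017491841343205
holes px [[355.0, 196.0], [170.0, 196.0]] [[422.3, 245.7, 24.0], [401.6, 159.6, 22.8]] cover [448.43 204.63] -13.57 [[-0.1, -0.2], [0.1, 0.2]]
world shift [-0.43 -0.43] tool dx,dy [ 0.31 -0.52] turn 0.0023 underside-rim 96.2
rim [406.4 214. ] [127.5   8.1] 78.8369369506836
```

move_arm(deltas=[[[0.3, -0.5, 6], 0], [[0.3, -0.5, 20], 0], [[0.3, -0.5, 38], 0], [[0.3, -0.5, 52], 0], [[0.3, -0.5, 60], 0]])

```text
time: 16.73
tcp_pos: [446.9, 204.8, 157.9]
tcp_rot: [0.118, 0.993, -0.001, -0.001]
force: [-0.5, -0.5, -4.1]
grip_width: 0.452
grip_force: 91.7
```

move_arm(deltas=[[[0, 0, 2], 0], [[0, 0, 5], 0], [[0, 0, 8], 0], [[0, 0, 9.5], 0], [[0, 0, 10], 0]])

```text
time: 17.15
tcp_pos: [448.3, 205.6, 150.2]
tcp_rot: [0.118, 0.993, 0.0, 0.0]
force: [-0.2, 0.7, -3.4]
grip_width: 0.451
grip_force: 91.7
```

move_arm(deltas=[[[0, 0, 0], 0], [[0, 0, 0], 0], [[0, 0, 0], 0], [[0, 0, 0], 0]])

```text
time: 17.48
tcp_pos: [448.1, 205.6, 150.1]
tcp_rot: [0.118, 0.993, 0.0, 0.0]
force: [-0.6, -0.5, -3.4]
grip_width: 0.449
grip_force: 91.7
```

```bash
python3 rel.py w10
```

```text
[448.  205.6 150. ] yaw -13.57 toolz [ 4.e-04  0.e+00 -1.e+00] [-0.2  0.2 -2.9] 0.44756846906744435
holes px [[355.0, 195.0], [169.0, 196.0]] [[422.3, 246.1, 23.3], [401.4, 159.9, 22.6]] cover [448.35 204.95] -13.64 [[-0.0, -0.1], [0.0, 0.1]]
world shift [-0.35 -0.75] tool dx,dy [ 0.16 -0.81] turn 0.0011 underside-rim 26.4
rim [ 620.2 -196.5] [57.9 52. ] 40.577510833740234
```

Down the last 11 mm with a 0.8 mm correction.

move_arm(deltas=[[[0.2, -0.4, 2], 0.001], [[0.2, -0.8, 5], 0.001], [[0.2, -0.8, 8], 0.001], [[0.2, -0.8, 10], 0.001], [[0.2, -0.8, 11], 0.001]])

```text
time: 17.95
tcp_pos: [447.2, 204.7, 138.2]
tcp_rot: [0.119, 0.993, -0.0, -0.0]
force: [0.3, -0.0, -3.7]
grip_width: 0.452
grip_force: 91.7
```

move_arm(deltas=[[[0, 0, 0], 0], [[0, 0, 0], 0], [[0, 0, 0], 0], [[0, 0, 0], 0], [[0, 0, 0], 0]])

```text
time: 18.37
tcp_pos: [447.7, 204.8, 139.0]
tcp_rot: [0.119, 0.993, 0.0, 0.0]
force: [-0.6, -0.9, -3.9]
grip_width: 0.451
grip_force: 91.7
```

```bash
python3 rel.py w11; python3 - <<'E'
from h import *
c=cap('side','s2');im=c['color']
u,v=proj(c,(448,204,50)).astype(int);print(u,v)
a=cv2.resize(im[v-55:v+50,u-70:u+70],(800,600),interpolation=2);cv2.imwrite('pics/m9.png',a)
# cover lower edge & rim near edge predicted px for comparison
y=np.radians(-13.7);Q=np.array([[np.cos(y),-np.sin(y)],[np.sin(y),np.cos(y)]])
for z in (43.2,58.2,62.2):
    print(z,[(((proj(c,np.r_[np.array([448,204.2])+Q@np.array(l),z])-(u-70,v-55))*800/140).round()).tolist() for l in [(45,65),(-45,65),(-45,-65),(45,-65)]])
E
```

```text
[447.6 204.8 139. ] yaw -13.62 toolz [ 3.e-04 -0.e+00 -1.e+00] [ 0.   0.4 -3. ] 0.45085770862411384
holes px [[355.0, 195.0], [169.0, 196.0]] [[422.2, 246.0, 20.8], [401.2, 158.2, 20.4]] cover [448.18 204.18] -13.47 [[0.1, 0.6], [-0.1, -0.6]]
world shift [-0.18  0.02] tool dx,dy [ 0.18 -0.03] turn 0.0039 underside-rim 15.4
rim [ 614.9 -195.5] [39.2 52.3] 40.22737503051758
305 330
43.2 [[233.0, 433.0], [474.0, 505.0], [560.0, 229.0], [340.0, 171.0]]
58.2 [[232.0, 407.0], [476.0, 479.0], [563.0, 204.0], [341.0, 145.0]]
62.2 [[232.0, 400.0], [477.0, 472.0], [564.0, 197.0], [341.0, 138.0]]
```

View pics/m9.png

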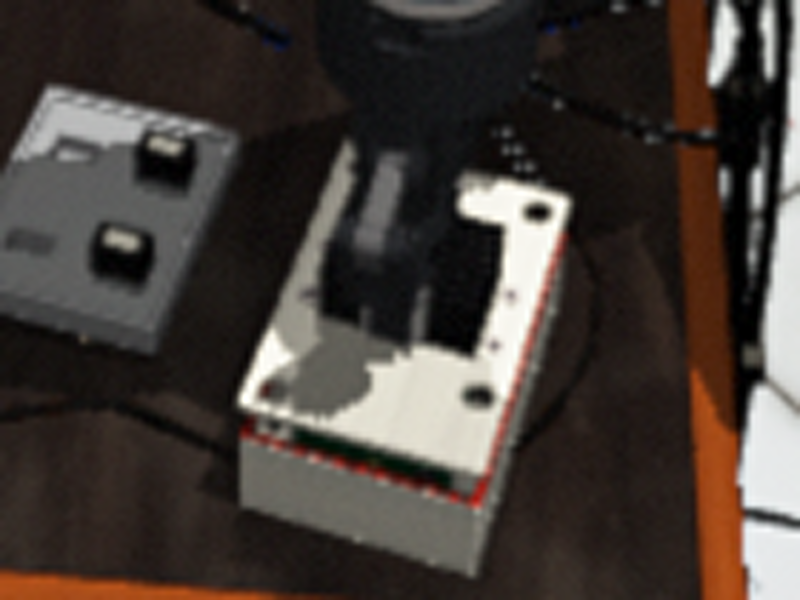

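The side crop shows the level cover over the box. Its corners at (240,405) and (490,480) sit 25 px above the rim corners at (242,430) and (487,505). The prediction for a 15 mm gap, aligned, is 26 px, and the odd hole at (480,395) is over the odd thread. Handing in.

```bash
python3 -c "
from cell import env
s=env.sense();print(s['time'],s['tcp_pos'],s['force']);print(env.sign_off())"
```

```text
18.4667 [447.59344601 204.84194007 138.96997815] [ 0.27541727 -0.38845082 -3.17698854]
the job is handed in; nothing more can be done
None
```

The blue relay is fully home in the socket, and the arm is holding the cover level about 15 mm above the rim, its four holes over their threads by measurement to within about 1 mm; I handed the job in at 18.5 s.

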